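# Lengthen the telescopic bench peg by one hole

### The job

Lengthen the bench peg's telescopic arm by exactly one hole: press the red sprung thumb tab down, slide the tube out, and let the tab pop up in the next hole so that the tube is locked again. Work gently, never forcing the lock, and leave the other things on the bench where they are.

Things in the scene. Friction and masses are not known exactly. Their poses are not given: they have to be found in the camera images.
- stand_axis (a point): Point on the stand's level square outer tube (36 mm wide): on its middle line, on top of the flat lock plates (59 mm above the bench), 30 mm ahead of the first hole's centre. Its y axis points along the tube, the way the inner tube slides OUT (towards the wooden peg); z is up.
- thumb_tab (a point): Centre of the red thumb tab of the sprung lock button: 18 mm across the tube, 30 mm along it, 28 mm high. When up, its top is 96 mm and its underside 68 mm over the bench. It goes along with the inner tube and down when pressed; axes as stand_axis. Pinch it across the tube, or push it with the fingertips on its top or ends. It stands alone on the tube, with nothing tall within 70 mm.
- tube_out (a joint): How far the inner tube is slid out, in m: 0 in the first hole (start), growing along the stand's +y, at most 0.1. The next hole lies 0.038 to 0.054 out (exact place unknown), the one after it 0.042 beyond that. Unlocked it slides against about 1 to 4 N and stays where left; in a hole it has about 1.5 mm of play each way.
- button (a joint): How far the tab is pressed down, in m: 0 = fully up (locked in a hole); 0.0045 or more frees the tube; 0.008 = bottom stop. Spring: about 3 N at 0, 6.5 N at 0.008. Between two holes the plate keeps it down at about 0.0045 by itself, and it pops up when it comes over a hole.
- tube: Inner steel tube 27 mm wide with the thumb tab and, on its outer end, a notched wooden bench peg 50 mm wide; origin on the bench under the stand's middle when the tube is in the first hole; slides along its +y.
- stand: The fixed grey stand (foot 90 x 180 mm, screwed down) with the outer tube; origin on the bench under stand_axis, same axes. Along the tube's top runs a slot 10 mm wide with wider holes, 23 mm long: the first in a dark plate, the next two in a brass plate that was clamped on by hand and sits differently every time.
- handpiece: Black rotary handpiece lying on the bench, 150 mm long; a bystander.
- tape_1: Roll of beige tape, 96 mm across, 25 mm high; a bystander.
- tweezers: Steel tweezers lying flat, 124 mm long; a bystander.
- green_bottle: Green bottle with white cap, 36 mm across, 90 mm high; a bystander.
- bottle_1: Brown dropper bottle, 33 mm across, 102 mm high; a bystander.
- bottle_2: Small bottle with tan cap, 31 mm across, 79 mm high; a bystander.
- pot_1: Round grey lidded pot, 91 mm across, 44 mm high; a bystander.
- mug_1: White dotted mug, 91 mm high; a bystander.

How it is judged (in metres and radians):
On the way, in this order (a step that is already met when the one before it is completed fails the run):
1. the tab is pressed down while the tube is still in its first hole (value of joint button above 0.004 m and value of joint tube_out below 0.005 m).
2. the tube has been slid clear of the first hole with the button under the plate (value of joint button above 0.003 m and value of joint tube_out between 0.01 and 0.036 m).
At the end, for the whole second after the job is handed in: The tube is at rest, locked in the second hole (36 to 56 mm out) with the thumb tab popped up (less than 2 mm down) (value of joint button below 0.002 m and value of joint tube_out between 0.036 and 0.056 m and velocity of joint tube_out between -0.005 and 0.005 m/s); the robot touches nothing.
It fails at once if the lock is forced: more than 25 N between the tube with its button and the stand with its plates (tube pushed hard while locked, or tab rammed on its bottom stop) (contact force between tube and stand above 25 N).
It fails at once if the fingers or the arm press on the stand with more than 25 N (contact force between any of the fingers, the arm and stand above 25 N).
It fails at once if a bystander is moved more than 15 mm (distance of any of handpiece, tape_1, tweezers, green_bottle, bottle_1, bottle_2, pot_1, mug_1 from where it was at the start of the episode above 0.015 m).
It also fails if it takes over 38 s, if anything falls off the work surface, if the arm or the gripper's body presses on something with over 40 N, if the wrist force passes 120 N, or if a joint passes its speed limit or range.

### The arm

A 6-joint arm with a two-finger parallel gripper is mounted at the origin on a cart in front of the work surface, level with it; the furniture and walls round the work are solid. World frame = base frame: x ahead of the robot, y to its left, z up, the work surface at z = 0. Lengths are in mm, angles in rad, forces in N, time in s.
With the tool pointing down it reaches from about 325 to 850 mm from the base axis. Payload 4.4 kg.
Tool frame: the origin (TCP) lies between the finger pads; the fingertips stand 25 mm ahead of it and the grasp point (between the pads) lies 6 mm ahead of it; z points along the fingers, y is the line along which they close (so a half turn about z gives the same grasp; the last joint's range is limited). The gripper opens to 94 mm and grips with 3 to 60 N. Pads are 16 mm wide; open, the fingers measure 119 mm over their backs; the gripper's body (75 mm by 177 mm) begins 78 mm behind the grasp point.
Start: joints at [1.081, 0.207, 1.542, -0, 1.393, -0.15], TCP at [191.656, 542.121, 205.947] pointing down, gripper open.
Joint ranges: [-2.73, 2.73], [-0.86, 2.22], [0.23, 2.46], [-1.11, 4.25], [0.08, 2.63], [-2.82, 2.82]. Speed limits (rad/s): [2.79, 2.79, 3.14, 3.14, 3.14, 3.14].

### API

Orientations are given as a unit quaternion [w, x, y, z].
In Python, from cell import manip gives the robot as it stands. The module is installed in compiled form; this text tells all that it offers. Calls block until the motion is done:
- manip.move_ptp(position, orientation): joint-space move of the TCP to a pose.
- manip.move_linear(position, attitude=None, rate=150, stop_force=None): straight line of the TCP; attitude=None keeps the orientation; rate is the mean speed in mm/s. With stop_force (N) it stops when the force on the tool has changed by that much, and returns True; else False.
- manip.goto_joints(angles): joint-space move.
- manip.move_gripper(opening, force=None): finger opening in mm; force is the grip in N (None keeps the last); returns when the fingers have stopped.
- manip.hold(seconds).
- manip.ik(position, orientation): joint angles nearest the present ones, or None.
- manip.get_image(name): name is "side" or "top" or "wrist"; returns the picture (480x640x3 uint8, red, green, blue); there is no depth.
- manip.get_calibration(name): a dict with "mtx" (3x3 intrinsics, pixels), "D" ([k1, k2, p1, p2, k3] as OpenCV has them; the pictures are not rectified), "world_from_camera" (4x4, takes a point from camera to world coordinates). Camera axes: x right, y up, looking along -z (the intrinsics and any distortion apply to the point x, -y, -z); pixel columns grow to the right and rows downward; lengths in mm; the calibration is good to about 2 mm. A picture is of the moment at which its call begins: read the wrist's pose just before it. get_calibration takes no time and is no camera call; for the wrist camera it gives the pose at the moment of the call.
A pose or a line that the arm cannot do raises manip.IKError and nothing moves.
- manip.close_job(): hands the job in; it is judged then, once.
Trained networks look in the newest picture that a camera, given by its name, has taken for a name from the list of things; names that differ only in an ending like _2 or _b are one class to them, and where a whole thing is asked for, a point or a joint stands for the part that bears it (a point fixed in the world has none). Each returns a list of dicts, best first, with "conf" (0 to 1); they miss things now and then, are a little off and sometimes report something else, mostly with a low value. They report only what shows in the picture. A call takes as long as a camera call.
- manip.recognise(name, camera): "bbox" ([left, top, right, bottom] in pixels, round what is visible of it).
- manip.landmark_of(name, camera): "centre" ([column, row] in pixels: a listed point, or the origin of a listed thing).
Readings, each from a call of its own:
- manip.get_t(): time.
- manip.get_joints(): joint angles.
- manip.get_qvel(): joint speeds.
- manip.get_effort(): joint torques, N m.
- manip.get_ee_pos(): TCP position.
- manip.get_tool_rot(): TCP orientation.
- manip.get_contact_force(): force on the tool from outside, world axes, zero at the start.
- manip.get_ft_torque(): the same for the moment, N m.
- manip.get_grip_width(): finger opening in mm.
- manip.get_finger_force(): force on a finger pad.
Only numpy, scipy, OpenCV 4.12 (cv2) and the standard library are available. Lean on these libraries where they do the work, as an engineer would, in place of code of your own. Each camera call takes 0.05 s, during which the arm holds its last target. There are 200 camera calls.

## Working session

There is one attempt and no reset: what is moved stays moved. The work goes in short steps, each a Python script; the robot and the scene stay as the last script left them, time stands still between calls to the robot, and variables do not carry over. Pictures are saved under pics/ and viewed, at most 10 in all, crops included, and the job is handed in when it is done.

```bash
mkdir -p pics; cat > h.py <<'E'
from cell import manip
import numpy as np, cv2
def ray(cam,px,cal=None):
    c=cal or manip.get_calibration(cam)
    n=cv2.undistortPoints(np.array([[px]],float),np.array(c["mtx"]),np.array(c["D"],float))[0,0]
    T=np.array(c["world_from_camera"]); d=T[:3,:3]@np.array([n[0],-n[1],-1.]); return T[:3,3],d
def at_z(cam,px,z,cal=None):
    o,d=ray(cam,px,cal); return o+d*(z-o[2])/d[2]
def save(cam,name):
    im=manip.get_image(cam); cv2.imwrite(f"pics/{name}.png",im[:,:,::-1]); return im
E
python3 - <<'E'
from h import *
print(manip.get_tool_rot(),manip.get_t())
for c in("top","side"):
    save(c,c+"0")
    print(c,manip.get_calibration(c)["world_from_camera"][:3])
    for n,z in(("thumb_tab",82),("stand_axis",59),("tube",0),("stand",0)):
        for r in manip.landmark_of(n,c)[:2]: print(n,r,at_z(c,r["centre"],z).round(1))
    print(manip.recognise("thumb_tab",c)[:2])
print(manip.get_t())
E
```

```text
[-3.61182164e-04  1.69102719e-01  9.85597801e-01 -1.05553914e-03] 0.0
top [[ 4.05763422e-03  9.98658483e-01 -5.16214115e-02  4.45526577e+02]
 [-9.99937248e-01  3.51296443e-03 -1.06375987e-02  1.07730787e+02]
 [-1.04419840e-02  5.16613357e-02  9.98610070e-01  1.54744619e+03]]
thumb_tab {'centre': [379.1, 252.5], 'conf': 0.54} [484.4 -55.5  82. ]
stand_axis {'centre': [363.5, 250.3], 'conf': 0.88} [491.1 -13.7  59. ]
tube {'centre': [363.8, 248.8], 'conf': 0.95} [497.4 -19.4   0. ]
stand {'centre': [362.9, 250.0], 'conf': 0.94} [493.8 -16.7   0. ]
[{'bbox': [372.0, 247.9, 383.3, 256.6], 'conf': 0.4}, {'bbox': [364.3, 181.8, 397.2, 209.3], 'conf': 0.34}]
side [[-9.80195077e-01  1.36962813e-01 -1.43034257e-01  3.36939907e+02]
 [-1.98004775e-01 -6.65326718e-01  7.19815579e-01  1.14365488e+03]
 [ 3.42345397e-03  7.33881153e-01  6.79269264e-01  1.06816448e+03]]
thumb_tab {'centre': [344.0, 195.7], 'conf': 0.7} [491.6 -50.   82. ]
thumb_tab {'centre': [341.5, 229.2], 'conf': 0.17} [477.   78.4  82. ]
stand_axis {'centre': [340.5, 208.5], 'conf': 0.57} [495.7 -24.3  59. ]
stand_axis {'centre': [286.1, 208.0], 'conf': 0.33} [634.6   2.3  59. ]
tube {'centre': [343.2, 224.9], 'conf': 0.55} [486.9 -27.8   0. ]
[{'bbox': [292.5, 152.8, 327.2, 192.9], 'conf': 0.73}, {'bbox': [339.9, 190.4, 346.5, 210.0], 'conf': 0.56}]
0.6
```

```bash
python3 - <<'E'
import cv2
a=cv2.imread("pics/top0.png")[150:350,230:480]; cv2.imwrite("pics/a.png",cv2.resize(a,(750,600),interpolation=2))
E
```

```text
(no output)
```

View pics/a.png

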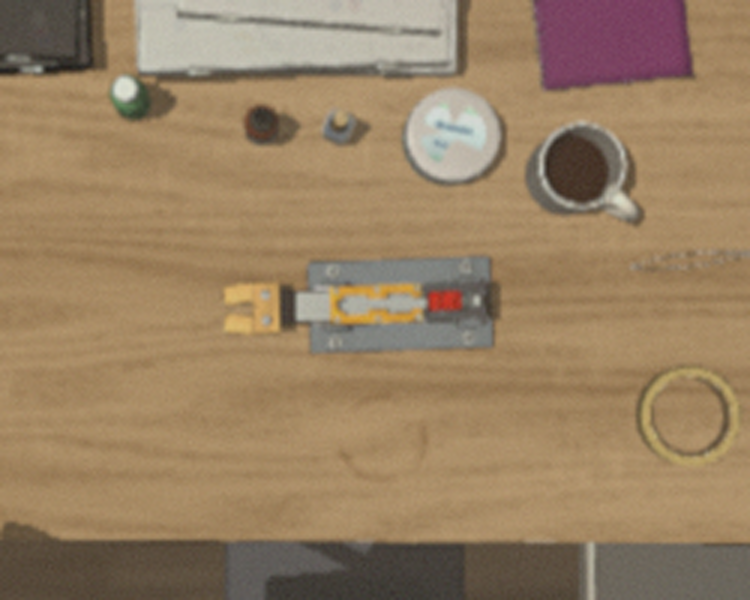

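View pics/side0.png

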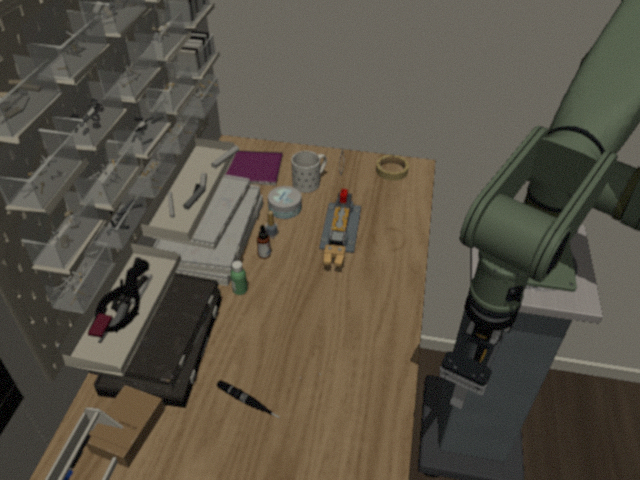

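The top view shows the stand running along world +y: the peg is at full-image column ~318 and the red tab at ~(379,250). The side view agrees, with the tab at (344,196). I'll move above it for a wrist look.

```bash
cat >> h.py <<'E'
def quat(a):  # tool down, tool y at world angle a
    phi=(a+np.pi/2)/2; return np.array([0,np.cos(phi),np.sin(phi),0])
E
python3 - <<'E'
from h import *
p=[488,-45,270]
for a in(0,np.pi): print(a,manip.ik(p,quat(a)))
a=min((0,np.pi),key=lambda a:9 if manip.ik(p,quat(a)) is None else abs(manip.ik(p,quat(a))[5]))
manip.move_ptp(p,quat(a)); print(a,manip.get_t(),manip.get_ee_pos())
c=manip.get_calibration("wrist"); save("wrist","w0"); print(c["world_from_camera"][:3])
for n,z in(("thumb_tab",82),("stand_axis",59),("tube",0),("stand",0)):
    for r in manip.landmark_of(n,"wrist")[:1]: print(n,r,at_z("wrist",r["centre"],z,c).round(1))
print(manip.recognise("thumb_tab","wrist")[:2])
E
```

```text
0 [-2.68766004e-01 -2.20414402e-02  1.65763888e+00 -4.44089210e-16
  1.50599522e+00 -2.68766004e-01]
3.141592653589793 None
0 2.95 [488.04318965 -44.27001277 269.9061999 ]
[[ 9.99998908e-01 -1.11469460e-03 -9.70096132e-04  4.87401205e+02]
 [ 1.30676025e-03  9.73579894e-01  2.28342905e-01  2.22485771e+01]
 [ 6.89933486e-04 -2.28343924e-01  9.73580288e-01  4.49288790e+02]]
thumb_tab {'centre': [320.9, 231.2], 'conf': 0.86} [491.6 -51.2  82. ]
stand_axis {'centre': [318.9, 192.1], 'conf': 0.67} [489.6 -13.1  59. ]
tube {'centre': [318.2, 193.5], 'conf': 0.78} [489.1 -20.1   0. ]
stand {'centre': [321.5, 194.4], 'conf': 0.7} [493.2 -21.2   0. ]
[{'bbox': [312.0, 218.1, 334.4, 246.9], 'conf': 0.59}]
```

View pics/w0.png

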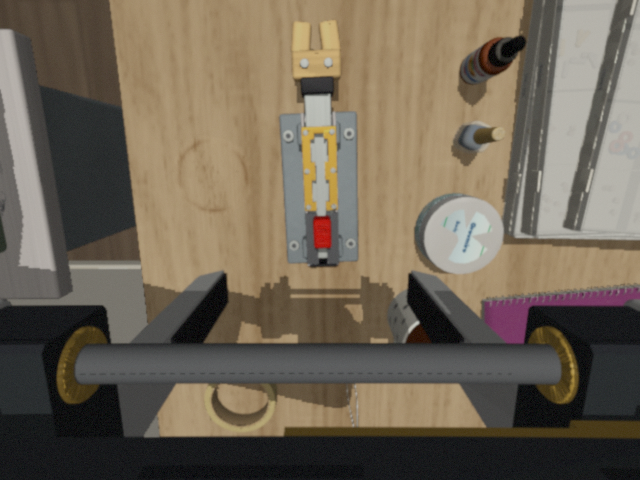

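The wrist view shows the tab at ~(322,232), the holes running up the image, and the peg at ~(316,68). The tilt is about 2°. Next I'll refine from the red mask and foot edges, then grasp.

```bash
python3 - <<'E'
from h import *
im=cv2.imread("pics/w0.png")[:,:,::-1].astype(int)
m=(im[...,0]>130)&(im[...,1]<60)&(im[...,2]<60); m[:190]=0;m[262:]=0;m[:,:290]=0;m[:,350:]=0
ys,xs=np.nonzero(m); print(m.sum(),xs.min(),xs.max(),ys.min(),ys.max())
c=manip.get_calibration("wrist")
# corners of the top face at z=96 : use extents
for p in((xs.min(),ys.min()),(xs.max(),ys.min()),(xs.min(),ys.max()),(xs.max(),ys.max()),(xs.mean(),ys.mean())): print(at_z("wrist",p,96,c).round(1))
A=[at_z("wrist",p,8,c) for p in((281,113),(355,113),(287,263),(358,262))]; print(np.round(A,1))
d=(A[0]+A[1]-A[2]-A[3])[:2]; print("tilt",np.arctan2(d[1],d[0])-np.pi/2)
E
```

```text
481 314 330 219 247
[484.6 -36.5  96. ]
[500.5 -36.5  96. ]
[484.6 -65.   96. ]
[500.7 -65.   96. ]
[492.6 -50.5  96. ]
[[ 446.    72.5    8. ]
 [ 531.4   72.6    8. ]
 [ 449.6 -107.7    8. ]
 [ 539.7 -106.3    8. ]]
tilt 0.033085250107316666
```

```bash
python3 - <<'E'
from h import *
q=quat(0.033); manip.move_gripper(44,force=12)
manip.move_ptp([492.6,-50.5,150],q)
print(manip.move_linear([492.6,-50.5,98],rate=60,stop_force=6),manip.get_ee_pos(),manip.get_contact_force())
c=manip.get_calibration("wrist"); im=save("wrist","w1"); print(manip.landmark_of("thumb_tab","wrist")[:1],manip.get_t())
E
```

```text
False [492.99645887 -50.63481963  98.32525793] [0.5756528  0.30069707 0.28208332]
[{'centre': [316.4, 278.7], 'conf': 0.84}] 5.8167
```

View pics/w1.png

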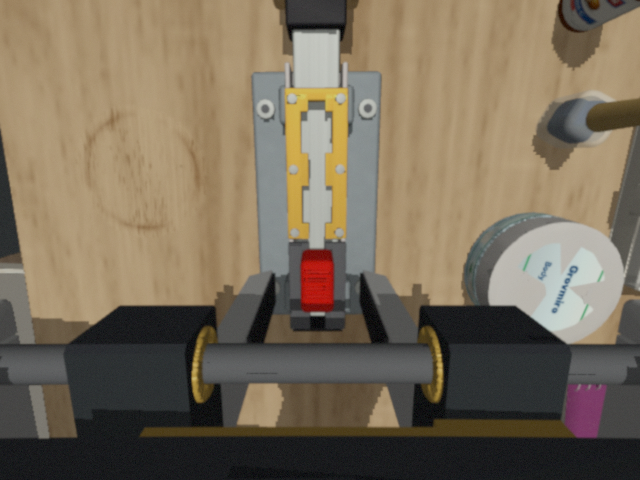

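The tab at (317,280) is centred between the fingers (inner edges ~275 and ~362) and aligned with them. Pinch it, then press to the stop.

```bash
python3 - <<'E'
from h import *
manip.move_gripper(15,force=14)
print(manip.get_grip_width(),manip.get_finger_force(),manip.get_contact_force())
p=np.array(manip.get_ee_pos()); f0=np.array(manip.get_contact_force())
for i in range(12):
    t=manip.move_linear([p[0],p[1],p[2]-(i+1)],rate=15,stop_force=6)
    f=manip.get_contact_force()-f0; print(i+1,(manip.get_ee_pos()-p).round(2),f.round(2),t)
    if f[2]>9: break
print(manip.get_t())
E
```

```text
14.994079581758436 0.0 [ 0.30526771 -0.35086897  0.56389105]
1 [-0.07  0.05 -1.1 ] [-0.83 -0.65 -0.03] False
2 [ 0.06  0.01 -1.71] [-1.83  0.51  1.78] False
3 [ 0.08 -0.03 -2.83] [-1.18 -0.43  2.96] False
4 [ 0.09 -0.03 -3.92] [-1.38  0.18  2.71] False
5 [ 0.1  -0.04 -4.93] [-1.76  0.83  3.92] False
6 [ 0.11 -0.03 -5.93] [-0.42  0.89  3.88] False
7 [ 0.08 -0.04 -6.91] [-1.14  1.89  4.92] False
8 [ 0.1  -0.04 -7.82] [-1.11  0.02  5.37] False
9 [ 0.11 -0.02 -8.74] [-1.85  0.56  6.31] False
10 [ 0.19 -0.04 -9.29] [-3.92  0.32  8.99] False
11 [ 0.29 -0.07 -9.39] [-4.74  2.39 12.58] False
9.2083
```

```bash
python3 - <<'E'
from h import *
p=np.array(manip.get_ee_pos()); manip.move_linear([p[0],p[1],p[2]+1],rate=15)
print(manip.get_grip_width(),manip.get_finger_force(),manip.get_contact_force(),manip.get_ee_pos())
save("wrist","w2"); a=cv2.imread("pics/w2.png")[200:420,180:460]; cv2.imwrite("pics/b.png",cv2.resize(a,(700,550)))
E
```

```text
14.92101688805762 2.926962934434414 [-1.77709316  0.52838959  5.88950786] [492.70511894 -50.51149743  89.83255297]
```

View pics/b.png

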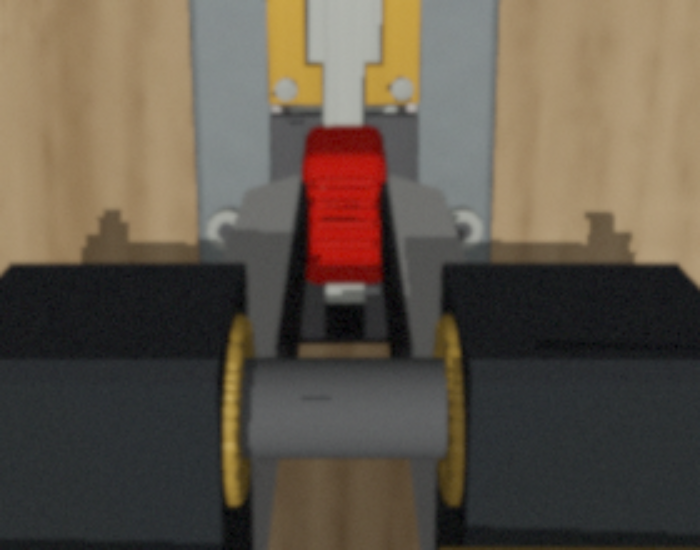

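The tab is pinched between both pads and is down, with ~6 N of spring force. I'll firm up the grip and slide out ~20 mm under force watch.

```bash
python3 - <<'E'
from h import *
u=np.array([-np.sin(.033),np.cos(.033),0])
manip.move_gripper(8,force=14); print(manip.get_grip_width(),manip.get_finger_force(),manip.get_contact_force())
p=np.array(manip.get_ee_pos())
for s in(3,7,14,22):
    t=manip.move_linear(p+u*s,rate=25,stop_force=9); print(s,t,(manip.get_ee_pos()-p).round(2),manip.get_contact_force().round(1),manip.get_t())
    if t: break
E
```

```text
8.092657821859538 2.892465632467065 [-1.00069907 -0.11896063  5.1600052 ]
3 False [-0.03  2.72  0.26] [-1.5 -0.6  6. ] 10.2083
7 False [-0.19  6.76  0.22] [-1.1  0.   5.7] 10.5167
14 False [-0.45 13.81  0.22] [-1.1 -0.3  4.9] 10.95
22 False [-0.75 21.83  0.19] [-2.5 -0.7  6. ] 11.4167
```

```bash
python3 - <<'E'
from h import *
save("wrist","w3"); a=cv2.imread("pics/w3.png")[150:420,150:490]; cv2.imwrite("pics/c.png",cv2.resize(a,(680,540)))
for r in manip.landmark_of("thumb_tab","wrist")[:1]: print(r,at_z("wrist",r["centre"],75))
E
```

```text
{'centre': [318.2, 280.5], 'conf': 0.73} [492.93358919 -29.77631583  75.        ]
```

View pics/c.png

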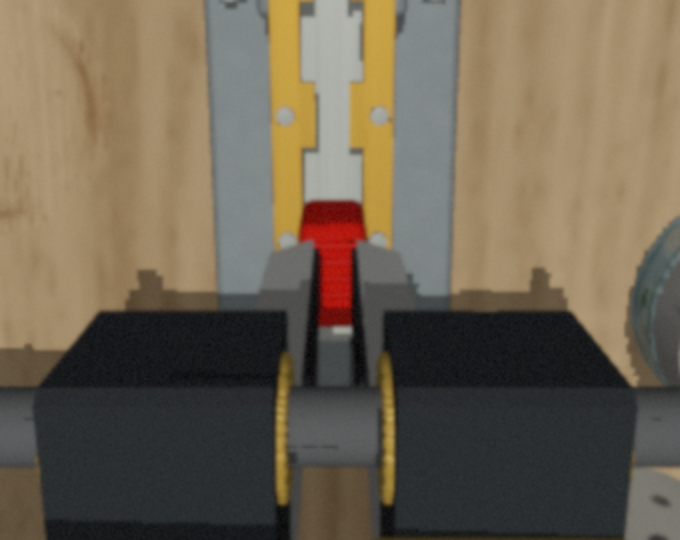

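The tab moved along (~21 mm out, pressed). Now release, go behind it and push its rear end gently until it pops into the hole.

```bash
python3 - <<'E'
from h import *
u=np.array([-np.sin(.033),np.cos(.033),0])
c=np.array(manip.get_ee_pos())
manip.move_gripper(36); 
e=c.copy(); e[2]=130; manip.move_linear(e,rate=120)
for r in manip.landmark_of("thumb_tab","wrist")[:1]: print(r,at_z("wrist",r["centre"],77.5))
manip.move_gripper(3)
b=c-u*33; b[2]=130; manip.move_linear(b,rate=120)
b[2]=101; print(manip.move_linear(b,rate=60,stop_force=5))
print(manip.get_ee_pos(),manip.get_contact_force(),manip.get_grip_width(),manip.get_t())
save("wrist","w4"); a=cv2.imread("pics/w4.png")[100:420,150:490]; cv2.imwrite("pics/d.png",cv2.resize(a,(612,576)))
E
```

```text
{'centre': [318.2, 280.5], 'conf': 0.73} [492.83424251 -42.34399601  77.5       ]
False
[493.65841767 -61.75579783 100.69937522] [0.42672229 0.21047648 0.06501886] 2.877206722026017 14.425
```

View pics/d.png

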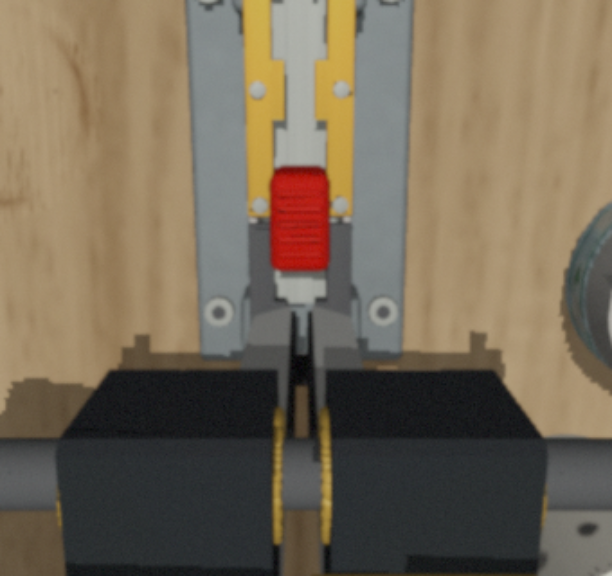

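The tab sits in the slot between the holes (~(300,218) in the crop), with the fingers clear behind it. Push.

```bash
python3 - <<'E'
from h import *
u=np.array([-np.sin(.033),np.cos(.033),0])
b=np.array(manip.get_ee_pos())
t=manip.move_linear(b+u*24,rate=20,stop_force=8); print(t,manip.get_ee_pos(),manip.get_contact_force(),manip.get_t())
if not t:
    t=manip.move_linear(b+u*43,rate=10,stop_force=8); print(t,manip.get_ee_pos(),manip.get_contact_force(),manip.get_t())
p=np.array(manip.get_ee_pos()); manip.move_linear(p-u*14,rate=60)
save("wrist","w5"); a=cv2.imread("pics/w5.png")[60:420,150:490]; cv2.imwrite("pics/e.png",cv2.resize(a,(544,576)))
E
```

```text
False [493.21229034 -38.05365827 101.09872045] [-0.1798581   0.25225042  0.49504077] 15.825
False [492.56326436 -18.99773216 101.05830318] [-0.48211323 -0.21142073  0.01159948] 17.875
```

View pics/e.png

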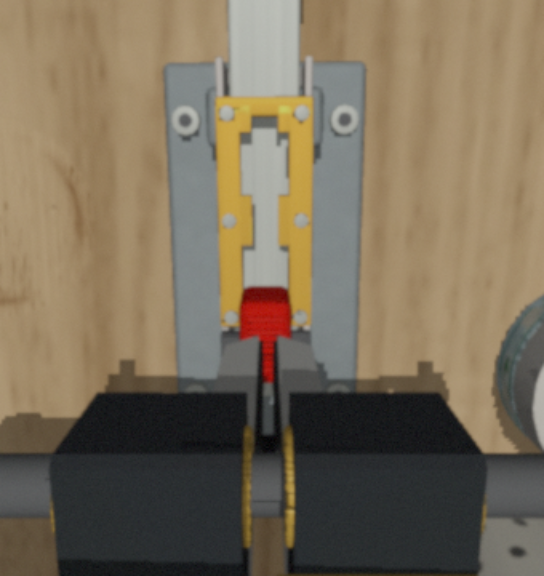

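The tab didn't move and the force stayed at 0. The fingertips passed over its top, so they are really close to the TCP height (which also fits the earlier contact at TCP z≈97). I'll go back behind it and descend lower before pushing.

```bash
python3 - <<'E'
from h import *
u=np.array([-np.sin(.033),np.cos(.033),0])
b=np.array([493.66,-64,101.]); manip.move_linear(b,rate=120)
b[2]=80; print(manip.move_linear(b,rate=40,stop_force=4),manip.get_ee_pos(),manip.get_contact_force())
b=np.array(manip.get_ee_pos())
f0=np.array(manip.get_contact_force())
for s in range(6,19,3):
    t=manip.move_linear(b+u*s,rate=20,stop_force=7); f=manip.get_contact_force()-f0
    print(s,t,manip.get_ee_pos().round(1),f.round(1),manip.get_t())
    if t or abs(f[1])>3: break
save("wrist","w6"); a=cv2.imread("pics/w6.png")[60:420,150:490]; cv2.imwrite("pics/f.png",cv2.resize(a,(544,576)))
E
```

```text
False [493.6394381  -63.94203414  79.86832942] [ 1.26699665  0.52762862 -0.1394959 ]
6 False [493.5 -57.8  80. ] [-1.4 -1.5  0.2] 19.8417
9 False [493.3 -54.8  79.9] [-1.5  0.4  0.5] 20.1417
12 False [493.2 -52.5  79.9] [-1.6 -3.8 -0.3] 20.4417
```

View pics/f.png

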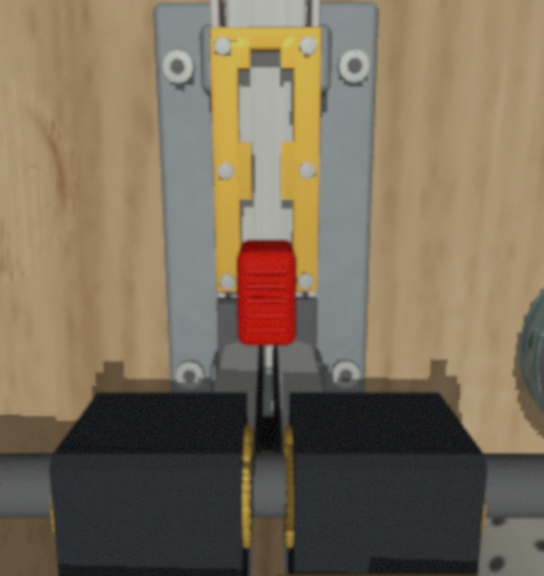

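The fingers are now behind the tab and touching it at y≈−52.5, as predicted. Push slowly.

```bash
python3 - <<'E'
from h import *
u=np.array([-np.sin(.033),np.cos(.033),0])
b=np.array(manip.get_ee_pos())
t=manip.move_linear(b+u*12,rate=16,stop_force=6); print(t,manip.get_ee_pos(),manip.get_contact_force(),manip.get_t())
if not t:
    t=manip.move_linear(b+u*35,rate=10,stop_force=6); print(t,manip.get_ee_pos(),manip.get_contact_force(),manip.get_t())
print(manip.get_t())
E
```

```text
False [492.93765076 -39.99829819  79.9425261 ] [ 0.29954521 -1.84130273  0.62461022] 21.3583
True [492.72009233 -34.94097549  79.84930015] [ 0.98733292 -1.18736861  0.25333257] 22.3667
22.3667
```

```bash
python3 - <<'E'
from h import *
u=np.array([-np.sin(.033),np.cos(.033),0])
p=np.array(manip.get_ee_pos()); manip.move_linear(p-u*12,rate=80)
p=np.array(manip.get_ee_pos()); p[2]=150; manip.move_linear(p,rate=150)
save("wrist","w7"); a=cv2.imread("pics/w7.png")[100:400,190:450]; cv2.imwrite("pics/g.png",cv2.resize(a,(520,600)))
im=manip.get_image("wrist").astype(int); m=(im[...,0]>130)&(im[...,1]<60)&(im[...,2]<60)
m=m.astype(np.uint8); n,l,s,c=cv2.connectedComponentsWithStats(m); k=1+s[1:,4].argmax(); x,y,w,h,_=s[k]; print(x,y,w,h)
for z in(96,91.5): print(z,[at_z("wrist",q,z).round(1) for q in((x,y+h/2),(x+w,y+h/2),(x+w/2,y),(x+w/2,y+h))])
print(manip.get_t())
E
```

```text
306 182 26 45
96 [array([482.6,  -9.7,  96. ]), array([499.3,  -9.1,  96. ]), array([490.5,   4.9,  96. ]), array([491.5, -24.1,  96. ])]
91.5 [array([482.5, -10.2,  91.5]), array([499.5,  -9.7,  91.5]), array([490.5,   4.6,  91.5]), array([491.5, -24.9,  91.5])]
23.375
```

View pics/g.png

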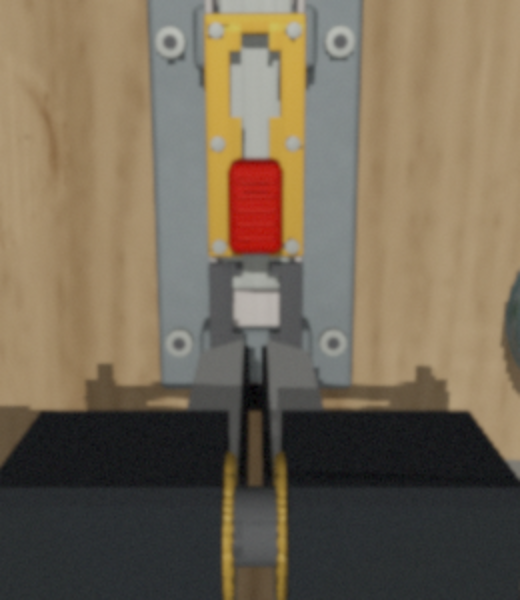

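The tab is now at y≈−9.6 (~41 mm out), within the brass hole. To check the lock, I'll nudge it again gently; it should resist.

```bash
python3 - <<'E'
from h import *
u=np.array([-np.sin(.033),np.cos(.033),0])
p=np.array(manip.get_ee_pos()); p[2]=80; manip.move_linear(p,rate=120)
f0=np.array(manip.get_contact_force()); g=p+u*(-36.5-p[1]); manip.move_linear(g,rate=60,stop_force=6)
for s in(1,2,3,4):
    t=manip.move_linear(g+u*s,rate=10,stop_force=6); f=manip.get_contact_force()-f0
    print(s,t,manip.get_ee_pos().round(2),f.round(1),manip.get_t())
    if t or f[1]<-7: break
E
```

```text
1 False [491.3  -35.52  80.12] [-2.   1.1 -0.9] 24.6833
2 False [491.28 -35.02  80.09] [-1.6 -1.5 -0.8] 24.9333
3 False [491.3  -34.84  80.12] [-0.6 -4.9 -0.1] 25.1833
4 False [491.3  -34.72  80.14] [-1.1 -7.1 -0.6] 25.4333
```

It resists 7 N and stays put, where the sliding friction was ~2–4 N, so it is locked. Back off, rise and hand in.

```bash
python3 - <<'E'
from h import *
u=np.array([-np.sin(.033),np.cos(.033),0])
p=np.array(manip.get_ee_pos()); manip.move_linear(p-u*14,rate=80)
p=np.array(manip.get_ee_pos()); p[2]=200; manip.move_linear(p,rate=150); manip.hold(.5)
for r in manip.landmark_of("thumb_tab","side")[:1] if manip.get_image("side") is not None else []: print(r)
print(manip.get_t(),manip.close_job())
E
```

```text
{'centre': [339.6, 204.8], 'conf': 0.6}
the job is handed in; nothing more can be done
27.3333 None
```

The tube is about 41 mm out and locked in the next hole: a 7 N nudge didn't move it, though the tab popping up wasn't measured directly. I handed the job in at 27.3 s with the robot clear of everything, and no verdict came back.

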